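# Secure the tube rack and set the water-bath fill valve

### The arm

A 7-joint arm with a two-finger parallel gripper is mounted at the origin on the work surface. World frame = base frame: x ahead of the robot, y to its left, z up, the work surface at z = 0. Lengths are in m, angles in rad, forces in N, time in s.
With the tool pointing down it reaches from about 0.425 to 0.875 m from the base axis. Payload 8.4 kg.
Tool frame: the origin (TCP) lies midway between the tips of the shut fingers; the grasp point (between the pads) lies 19 mm behind it; y points along the fingers, z is the direction in which the jaws open and shut, and the axes are right-handed (so a half turn about y gives the same grasp; the last joint's range is limited). The gripper opens to 87 mm and grips with 3 to 60 N. Pads are 19 mm wide; open, the fingers measure 117 mm over their backs; the gripper's body (75 mm by 190 mm) begins 51 mm behind the grasp point.
Start: joints at [-0.099, 0.333, 0.04, 1.465, -0.013, 1.343, -0.059], TCP at [0.65, -0, 0.202] pointing down, gripper open.
Joint ranges: [-2.58, 2.58], [-0.38, 2.09], [-1.3, 1.39], [0.25, 2.4], [-1.5, 4.64], [0.08, 2.09], [-2.65, 2.65]. Speed limits (rad/s): [2.22, 2.22, 2.79, 2.79, 3.14, 3.14, 3.14].

### API

Orientations are given as a unit quaternion [x, y, z, w].
In Python, from rig import manip gives the robot as it stands.
- The arm moves only by the tool move_arm, never from a script. Its argument "moves" is a list of rows, each a list of 5 numbers: the closure in counts, from 0 (fully open) to 255 (shut), then the shift along the world's x, y, z in m, then the turn about the world's z in degrees. A call has 1 to 10 rows; each row is the pose to reach, as a shift and turn from the pose commanded when the call began; what a row does not reach only later rows make up. A row lasts 1/12 s, in which the tool goes at most 41.7 mm and 7.16 degrees, less where a joint would pass 70% of its speed; a pose out of reach is approached as far as the arm can. A call with a gripper value outside its range is refused whole. The fingers move at their own pace and stop on an object; "force" is the grip in N (left out, the last holds). Time passes only in rows, so rows that repeat a pose let the fingers close. It gives the time, the measured TCP pose, the force and the opening at its end, in the units of the state.
- manip.get_obs(): the state, without advancing time (a new reading comes with each control period).
- manip.camera(name): name is "scene" or "side" or "wrist"; returns a dict with "color" (420x560x3 uint8, red, green, blue), "range_z" (420x560 float32, m along the optical axis (not along the pixel's ray), 0 where there is no reading), "fx", "fy", "cx", "cy" (pixels), "world_to_cam" (4x4, takes a point from world to camera coordinates); the wrist camera has in their place "hand_eye" (4x4, takes a point from camera to tool coordinates, whose origin is the TCP and whose axes are the tool frame's). Camera axes: x right, y up, looking along -z (the intrinsics and any distortion apply to the point x, -y, -z); pixel columns grow to the right and rows downward; lengths in m; the calibration is good to about 2 mm. The wrist camera is an equidistant fisheye: a pixel r from the principal point sees the ray r / f radians off the axis. A picture is of the moment at which its call begins: read the wrist's pose just before it.
- manip.sign_off(): hands the job in, once; it reports no verdict.
The state is a dict: "clock": time; "joint_pos": joint angles; "qvel": joint speeds; "effort": joint torques, N m; "tcp_pos": TCP position; "tool_rot": TCP orientation; "contact_force": force on the tool from outside, world axes, zero at the start; "torque": the same for the moment, N m; "grip_width": finger opening in m.
Only numpy, scipy, OpenCV 4.12 (cv2) and the standard library are available. Lean on these libraries where they do the work, as an engineer would, in place of code of your own. Each camera call takes 0.05 s, during which the arm holds its last target. There are 200 camera calls.

### The job

The water bath is about to be filled: first lay the hold-down bar across it, resting in the saddles on its two long rims, so that the tube rack cannot float up. Then take the handle on the fill valve's wheel, close the valve (clockwise) until it comes to its stop, back it off exactly two full turns, and finish with the gripper still holding the handle there, ready to shut the valve. Leave the other things on the bench where they are.

Things in the scene. Friction and masses are not known exactly. Their poses are not given: they have to be found in the camera images.
- bath: shallow stainless water bath, fixed, 162 mm (its x, the short way) by 265 mm (its y), rim 100 mm above the bench, a white rack of capped tubes inside, all below 90 mm; origin under its centre on the bench. Amid each long rim (x = -75 and +75 mm, y = 0) a U saddle, open upwards: slot along the bath's x, 28 mm wide between upright lugs, bottom 104 mm above the bench, lugs flared, tops at 127 mm
- saddle_near (a point): middle of the slot bottom of the saddle on the robot's side (bath x = -75 mm), 104 mm above the bench
- saddle_far (a point): middle of the slot bottom of the far saddle (bath x = +75 mm), 104 mm above the bench
- bar: the hold-down bar: straight stainless rectangular tube, 215 mm long (its x), 20 mm wide (its y), 15 mm high, black end plugs, 0.2 to 0.3 kg, lying flat on the bench to the left of the bath or to the right of the valve; both ends alike; origin at the middle of its underside
- valve: fill valve on a fixed bench pillar beside the bath's right-hand end (low y); origin at the pillar's foot on the bench, stem vertical above it. A steel spout, 122 mm high, leaves along the valve's +y and ends over the bath. On the stem a black handwheel, 102 mm across, rim top 171 mm above the bench, hub no higher than the rim; it does not rise as it turns
- wheel (a joint): turn of the handwheel in rad: 0 = closed, at its firm stop; grows anticlockwise seen from above (opening), 6.283 per turn, up to 31.4; found part-open. Turning takes about 3 to 4 N at the handle and it stays where left. At 0 the handle stands in the valve's +x direction from the stem; at angle a, a rad anticlockwise of that
- spinner: the handle on the wheel: upright black round grip, 20 mm diameter, 55 mm tall, 45 mm from the stem's axis, from 172 to 228 mm above the bench; it revolves freely on its own pin, so a gripper holding it may keep its orientation while going round; origin at its foot on its axis
- handle_mid (a point): middle of that grip, on its axis, 200 mm above the bench
- spatula: leave alone: weighing spatula with a round wooden handle and a narrow steel blade, 215 mm long, 12 mm high, lying flat, handle to its -x; origin under its middle
- reagent: leave alone: amber bottle, 92 mm across, 190 mm tall, blue cap; origin under its centre
- beaker: leave alone: glass beaker, 60 mm across, 75 mm tall; origin under its centre
- timer: leave alone: white bench timer, 60 x 60 x 18 mm; origin under its centre
- flask: leave alone: small glass volumetric flask, 48 mm across, 98 mm tall; origin under its centre
- jar: leave alone: white jar, 56 mm across, 65 mm tall; origin under its centre
- pipette: leave alone: grey hand pipette lying flat, about 210 mm long; origin under its middle
Mind the look-alikes: they are no part of the job. What is shaped like the bar but orange or red is not meant.

How it is judged:
By the outcome, as a careful person would: the job done as asked, in the order asked, and still so for the second after the job is handed in, while the arm keeps its last pose, push and grip.
It also fails if it takes over 72 s, if anything falls off the work surface, if the arm or the gripper's body presses on something with over 40 N, if the wrist force passes 120 N, or if a joint passes its speed limit or range.

## Working session

There is one attempt and no reset: what is moved stays moved. The work goes in short steps, Python scripts to look and compute and a tool call to move; the robot and the scene stay as the last step left them, time stands still between calls to the robot, and variables do not carry over. Pictures are saved under pics/ and viewed, about 8 in all and at most 12, crops included, and the job is handed in when it is done.

Besides the shell and the picture viewer there is one more tool, called after "Call:" as name(argument=value, ...) on one line, values as JSON. move_arm: Moves the arm, as the interface text tells. Its arguments: {"type":"object","properties":{"moves":{"type":"array","items":{"type":"array","items":{"type":"number"}}},"force":{"type":"number"}},"required":["moves"]}

```bash
mkdir -p pics; ls; cat > h.py <<'E'
import numpy as np, cv2
from rig import manip
from scipy.spatial.transform import Rotation as R
def cam(n,save=None):
    o=manip.get_obs(); c=manip.camera(n); c['obs']=o
    if save: cv2.imwrite('pics/'+save,c['color'][:,:,::-1])
    if n!='wrist': c['c2w']=np.linalg.inv(c['world_to_cam'])
    else:
        T=np.eye(4); T[:3,:3]=R.from_quat(o['tool_rot']).as_matrix(); T[:3,3]=o['tcp_pos']; c['c2w']=T@c['hand_eye']
    c['wrist']=n=='wrist'; return c
def ray(c,u,v):
    x=(np.asarray(u,float)-c['cx'])/c['fx']; y=(np.asarray(v,float)-c['cy'])/c['fy']
    if c['wrist']:
        th=np.hypot(x,y); s=np.where(th>1e-9,np.sin(th)/np.maximum(th,1e-9),1); d=np.stack([x*s,-y*s,-np.cos(th)],-1)
    else: d=np.stack([x,-y,-np.ones_like(x)],-1)
    return c['c2w'][:3,3], d@c['c2w'][:3,:3].T
def plane(c,u,v,z):
    o,d=ray(c,u,v); return o+d*((z-o[2])/d[...,2])[...,None]
def cloud(c):
    v,u=np.indices(c['range_z'].shape); o,d=ray(c,u,v); dz=d@c['c2w'][:3,2]
    return o+d*(c['range_z']/-dz)[...,None]
E
python3 - <<'E'
from h import *
a=cam('scene','s1.png'); b=cam('side','d1.png')
for c in(a,b): print(c['c2w'].round(3),c['fx'],c['cx'],c['cy'],[k for k in c],(c['range_z']>0).mean())
print(manip.get_obs())
E
```

```text
pics
[[ 0.779 -0.349  0.521  1.239]
 [ 0.627  0.442 -0.641 -0.887]
 [-0.007  0.826  0.563  0.911]
 [ 0.     0.     0.     1.   ]] 464.7292055959025 272.04894887449956 206.76671295688135 ['color', 'range_z', 'fx', 'fy', 'cx', 'cy', 'world_to_cam', 'obs', 'c2w', 'wrist'] 0.9943154761904762
[[-0.744  0.489 -0.455 -0.042]
 [-0.668 -0.557  0.493  0.657]
 [-0.012  0.671  0.741  1.152]
 [ 0.     0.     0.     1.   ]] 458.7846932361217 279.26228745538737 206.18049460243023 ['color', 'range_z', 'fx', 'fy', 'cx', 'cy', 'world_to_cam', 'obs', 'c2w', 'wrist'] 0.99625
{'clock': 0.1, 'joint_pos': array([-0.09917936,  0.33381516,  0.03988045,  1.46615366, -0.0134123 ,
        1.34327303, -0.05849885]), 'qvel': array([ 0.00016494, -0.00196767, -0.00079102, -0.00220198, -0.00078415,
        0.00073971,  0.00050256]), 'effort': array([ 3.73962146e-03, -6.57807541e+01,  1.33961700e+00, -4.04708719e+01,
       -5.96434018e-02,  4.10120690e-02, -6.81097418e-06]), 'tcp_pos': array([ 6.49570935e-01, -3.93566526e-05,  2.01478805e-01]), 'tool_rot': array([ 0.50035453, -0.50033558,  0.4996863 , -0.49962311]), 'contact_force': array([-0.2983806 ,  0.7545404 ,  1.17137531]), 'torque': array([-0.06537423,  0.00088229,  0.01806638]), 'grip_width': 0.08716321937367576}
```

View pics/s1.png

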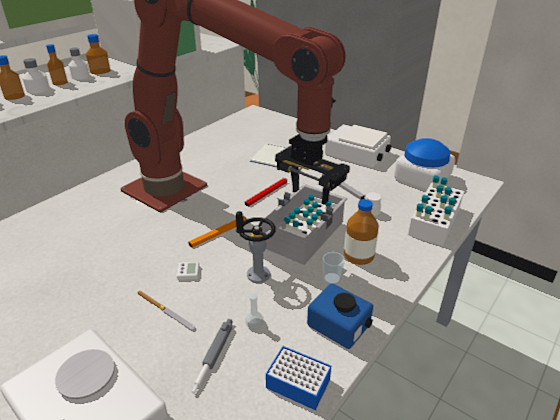

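View pics/d1.png

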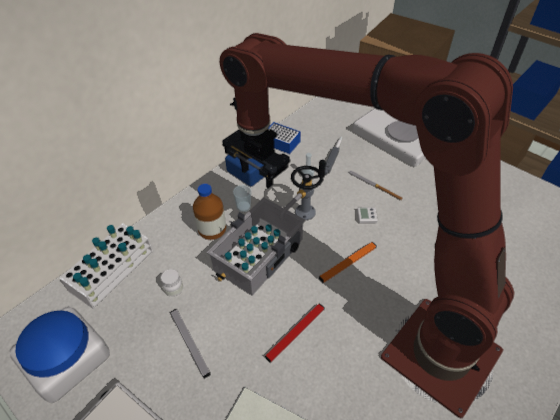

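Side view: the candidates are grey bar (190,342), red (296,332), orange (348,262) and the steel spatula (375,185). Only the grey one with black end plugs, left of the bath, fits. Bath is at (258,245), the wheel at (307,177) and its handle at (322,166).

```bash
python3 - <<'E'
from h import *
b=cam('side'); P=cloud(b); img=b['color']
cv2.imwrite('pics/crop1.png',cv2.resize(img[150:390,150:350][:,:,::-1],(600,720)[:2],interpolation=cv2.INTER_CUBIC)[:600] if 0 else cv2.resize(img[140:390,150:360][:,:,::-1],None,fx=2.4,fy=2.4,interpolation=cv2.INTER_CUBIC))
z=P[...,2]
v,u=np.indices(z.shape)
m=(z>0.009)&(z<0.022)&(u>160)&(u<220)&(v>300)&(v<385)
q=P[m][:,:2].astype(np.float32); print('bar',cv2.minAreaRect(q),m.sum(),np.median(z[m]))
a=cam('scene'); PA=cloud(a)
for n,P in(('side',P),('scene',PA)):
    z=P[...,2]
    m=(abs(P[...,0]-.65)<.2)&(abs(P[...,1]+.05)<.25)
    if n=='side':print('h',np.histogram(z[m],bins=np.arange(0,.25,.01)))
    k=m&(z>.094)&(z<.104); pts=P[k][:,:2].astype(np.float32)
    # keep largest cluster in img
    nl,l,s,c=cv2.connectedComponentsWithStats(cv2.morphologyEx(k.astype(np.uint8),cv2.MORPH_CLOSE,np.ones((9,9))))
    i=1+s[1:,4].argmax(); print(n,'bath',s[i],cv2.minAreaRect(P[k&(l==i)][:,:2].astype(np.float32)))
    dark=P if 0 else None
    C=(b if n=='side' else a)['color'].max(2)
    k=m&(z>.160)&(z<.176)&(C<80); nl,l,s,c=cv2.connectedComponentsWithStats(k.astype(np.uint8),connectivity=8)
    for i in range(1,nl):
        if s[i,4]>20:
            w=P[l==i]; print(n,'wheel',s[i],cv2.minEnclosingCircle(w[:,:2].astype(np.float32)),w.mean(0).round(3))
    k=m&(z>.183)&(z<.235)&(C<90); nl,l,s,c=cv2.connectedComponentsWithStats(k.astype(np.uint8),connectivity=8)
    for i in range(1,nl):
        if s[i,4]>20:
            w=P[l==i]; print(n,'handle',s[i],w.mean(0).round(3),w.min(0).round(3),w.max(0).round(3))
E
```

```text
bar ((0.5214630365371704, 0.4194442331790924), (0.09705615043640137, 0.21823465824127197), 55.50729751586914) 591 0.01570841039425197
h (array([3837,  376,  330,  432,  425,  783, 1164,  799,  739,  558,  606,
        222,  329,  145,  115,   90,  261,  201,   89,   79,   15,   21,
         48,   43]), array([0.  , 0.01, 0.02, 0.03, 0.04, 0.05, 0.06, 0.07, 0.08, 0.09, 0.1 ,
       0.11, 0.12, 0.13, 0.14, 0.15, 0.16, 0.17, 0.18, 0.19, 0.2 , 0.21,
       0.22, 0.23, 0.24]))
side bath [213 198  93  81 910] ((0.5763241052627563, 0.07899514585733414), (0.17701910436153412, 0.2548903524875641), 4.531393527984619)
side wheel [291 166  34  24 351] ((0.5782052278518677, -0.1419760286808014), 0.05253209173679352) [ 0.579 -0.139  0.169]
side handle [319 160   7  14  84] [ 0.548 -0.173  0.21 ] [ 0.539 -0.188  0.185] [ 0.56  -0.166  0.232]
side handle [242 168   7   6  23] [0.695 0.004 0.229] [ 0.69  -0.008  0.221] [0.701 0.013 0.234]
scene bath [276 215  57  28 317] ((0.6176968216896057, 0.03246668726205826), (0.10175588726997375, 0.15575602650642395), 2.852628707885742)
scene wheel [237 218  39  23 414] ((0.5832968950271606, -0.14764180779457092), 0.05145374685525894) [ 0.589 -0.149  0.168]
scene handle [293 187   6   5  22] [ 0.605 -0.004  0.229] [ 0.599 -0.011  0.224] [0.608 0.007 0.235]
scene handle [322 199   7   5  22] [ 0.701 -0.004  0.229] [ 0.694 -0.014  0.223] [0.706 0.011 0.235]
scene handle [236 212   8  16 106] [ 0.558 -0.183  0.207] [ 0.547 -0.19   0.184] [ 0.566 -0.172  0.228]
```

View pics/crop1.png

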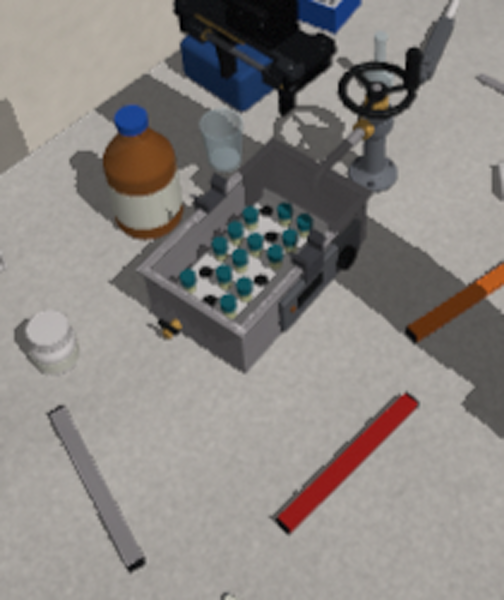

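The crop confirms it: grey bar with black plugs, crop ends (57,408) and (136,565). The orange and red bars are decoys.

```bash
python3 - <<'E'
from h import *
b=cam('side')
e=plane(b,[173.5,206.7],[309.5,376],.013); print(e.round(3),e.mean(0).round(3),np.linalg.norm(e[1]-e[0]),np.degrees(np.arctan2(*(e[1]-e[0])[1::-1])))
w=cam('wrist','w1.png'); print(w['hand_eye'].round(3),w['fx'],w['cx'],w['cy'],R.from_quat(w['obs']['tool_rot']).as_matrix().round(2))
P=cloud(w);z=P[...,2]
k=(z>.094)&(z<.106)&(abs(P[...,0]-.6)<.2)&(abs(P[...,1]-.08)<.2)
print(k.sum(),P[k].min(0),P[k].max(0))
E
```

```text
[[0.619 0.384 0.013]
 [0.41  0.448 0.013]] [0.515 0.416 0.013] 0.21921598529370187 162.88217255490605
[[-0.001 -0.965 -0.264 -0.072]
 [-0.     0.264 -0.965 -0.183]
 [ 1.    -0.001 -0.    -0.002]
 [ 0.     0.     0.     1.   ]] 325.19226210127806 280.8939637425697 211.33030287687265 [[-0. -0.  1.]
 [-1. -0. -0.]
 [ 0. -1. -0.]]
8329 [ 0.48128486 -0.11028532  0.09400197] [0.75218594 0.20689552 0.10598154]
```

View pics/w1.png

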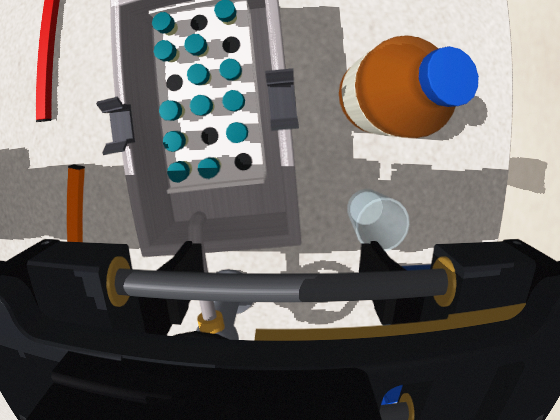

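Call:
move_arm(moves=[[0,-0.01,0.04,0,7],[0,-0.015,0.08,0,14],[0,-0.02,0.12,0,21],[0,-0.03,0.16,0,28],[0,-0.04,0.2,0,35],[0,-0.05,0.24,0,42],[0,-0.055,0.28,0,49],[0,-0.06,0.32,0,56],[0,-0.07,0.36,0,63],[0,-0.07,0.4,0,70]])

```text
clock: 1.13
tcp_pos: [0.5782, 0.4024, 0.2028]
tool_rot: [-0.697, 0.121, -0.12, 0.697]
contact_force: [1.3, 1.5, 0.3]
grip_width: 0.0872
```

```bash
python3 - <<'E'
from h import *
# saddles from earlier-like views: side+scene lugs now arm is out of the way
for n in('side','scene'):
    c=cam(n,n+'2.png'); P=cloud(c); z=P[...,2]; 
    m=(z>.107)&(z<.132)&(P[...,0]>.47)&(P[...,0]<.70)&(P[...,1]>-.03)&(P[...,1]<.2)
    nl,l,s,cc=cv2.connectedComponentsWithStats(m.astype(np.uint8),connectivity=8)
    for i in range(1,nl):
        if s[i,4]>8: w=P[l==i]; print(n,'lug',s[i],w.mean(0).round(3),w.min(0).round(3),w.max(0).round(3))
    k=(z>.094)&(z<.103)&(P[...,0]>.45)&(P[...,0]<.72)&(P[...,1]>-.08)&(P[...,1]<.24)
    print(n,'rim',cv2.minAreaRect(P[k][:,:2].astype(np.float32)))
w=cam('wrist','w2.png'); o=w['obs']; print(o['tcp_pos'],o['clock'],R.from_quat(o['tool_rot']).as_matrix().round(3))
P=cloud(w); z=P[...,2]; k=(z>.008)&(z<.022)&(abs(P[...,0]-.515)<.13)&(abs(P[...,1]-.416)<.07)
k=cv2.morphologyEx(k.astype(np.uint8),cv2.MORPH_OPEN,np.ones((3,3)))
nl,l,s,cc=cv2.connectedComponentsWithStats(k)
for i in range(1,nl):
    if s[i,4]>100: print('bar',s[i],cv2.minAreaRect(P[l==i][:,:2].astype(np.float32)),np.median(z[l==i]))
E
```

```text
side lug [280 209   7   8  32] [ 0.57  -0.02   0.116] [ 0.564 -0.03   0.108] [ 0.578 -0.009  0.124]
side lug [238 212   7  10  46] [0.651 0.076 0.119] [0.639 0.069 0.107] [0.664 0.084 0.131]
side lug [230 222   8   6  23] [0.645 0.111 0.119] [0.637 0.099 0.108] [0.657 0.118 0.129]
side lug [278 235   8  10  54] [0.502 0.062 0.119] [0.491 0.055 0.107] [0.514 0.072 0.131]
side lug [270 245   8   8  30] [0.498 0.096 0.118] [0.487 0.083 0.108] [0.51  0.103 0.128]
side rim ((0.604965329170227, 0.08890475332736969), (0.23527255654335022, 0.26714059710502625), 5.178727626800537)
scene lug [284 191   8   9  46] [0.503 0.096 0.119] [0.488 0.089 0.108] [0.515 0.103 0.13 ]
scene lug [277 198   9   7  31] [0.506 0.061 0.117] [0.494 0.054 0.107] [0.518 0.083 0.127]
scene lug [326 206   8   9  50] [0.65  0.11  0.118] [0.639 0.102 0.107] [0.663 0.118 0.127]
scene lug [320 213   9   7  36] [0.655 0.074 0.117] [0.643 0.07  0.107] [0.667 0.097 0.129]
scene lug [281 220   5   5  16] [ 0.577 -0.021  0.116] [ 0.569 -0.028  0.107] [ 0.581 -0.012  0.122]
scene rim ((0.5778073072433472, 0.0853278636932373), (0.17501230537891388, 0.26940998435020447), 5.29953145980835)
[0.57568268 0.40840316 0.20110907] 1.2333 [[ 0.945 -0.003  0.328]
 [-0.328  0.004  0.945]
 [-0.004 -1.     0.002]]
bar [ 257   44   26  184 3183] ((0.5133435726165771, 0.4162523150444031), (0.020915675908327103, 0.2150597721338272), 73.68917083740234) 0.015196915285726642
```

View pics/w2.png

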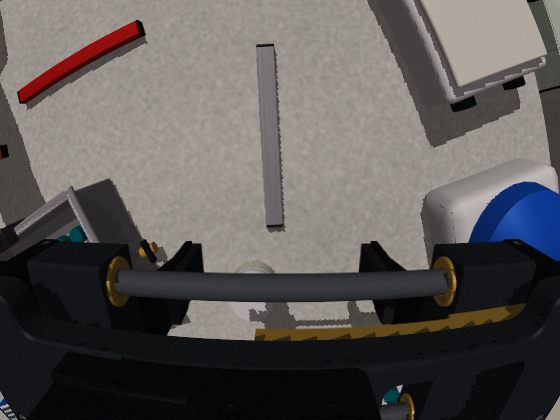

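Call:
move_arm(moves=[[0,-0.03,0.008,0,3.5],[0,-0.067,0.016,-0.03,3.5],[0,-0.067,0.016,-0.07,3.5],[0,-0.067,0.016,-0.11,3.5],[0,-0.067,0.016,-0.14,3.5],[0,-0.067,0.016,-0.15,3.5],[0,-0.067,0.016,-0.15,3.5],[0,-0.067,0.016,-0.15,3.5]])

```text
clock: 1.95
tcp_pos: [0.514, 0.4158, 0.0535]
tool_rot: [-0.7, 0.102, -0.102, 0.7]
contact_force: [-0.0, 1.2, 0.7]
grip_width: 0.0871
```

```bash
python3 - <<'E'
from h import *
o=manip.get_obs();m=R.from_quat(o['tool_rot']).as_matrix();print(o['tcp_pos'],np.degrees(np.arctan2(m[1,2],m[0,2])),m.round(3),o['contact_force'])
E
```

```text
[0.51398248 0.41578074 0.05351329] 73.41791731974678 [[ 0.958  0.001  0.285]
 [-0.285  0.     0.958]
 [ 0.001 -1.     0.001]] [-0.03017233  1.15317377  0.68770204]
```

Call:
move_arm(moves=[[0,0,0,-0.03,0.3],[0,0,0,-0.045,0.3],[0,0,0,-0.0485,0.3],[0,0,0,-0.0485,0.3],[255,0,0,-0.0485,0.3],[255,0,0,-0.0485,0.3],[255,0,0,-0.0485,0.3],[255,0,0,-0.0485,0.3],[255,0,0,-0.0485,0.3],[255,0,0,-0.0485,0.3]], force=45)

```text
clock: 2.78
tcp_pos: [0.5131, 0.4161, 0.0041]
tool_rot: [-0.7, 0.1, -0.1, 0.7]
contact_force: [0.2, -0.2, -0.0]
grip_width: 0.055
```

Call:
move_arm(moves=[[255,0,0,0,0],[255,0,0,0,0],[255,0,0,0,0],[255,0,0,0.02,0],[255,0,0,0.05,0]])

```text
clock: 3.2
tcp_pos: [0.5111, 0.4143, 0.051]
tool_rot: [0.702, -0.101, 0.098, -0.698]
contact_force: [0.8, -0.6, -0.2]
grip_width: 0.0215
```

Call:
move_arm(moves=[[255,0,0,0,0],[255,0,0,0,0],[255,0,0,0,0]])

```text
clock: 3.45
tcp_pos: [0.5129, 0.4158, 0.0535]
tool_rot: [0.7, -0.1, 0.1, -0.7]
contact_force: [-1.3, 0.2, -0.6]
grip_width: 0.0034
```

```bash
python3 - <<'E'
from h import *
w=cam('wrist','w3.png'); o=w['obs']
P=cloud(w); k=(P[...,2]<.08)&(abs(P[...,0]-.515)<.13)&(abs(P[...,1]-.416)<.08)
print(o['tcp_pos'],o['contact_force'],np.histogram(P[k][:,2],bins=np.arange(-.01,.1,.01)))
E
```

```text
[0.5128819  0.41582373 0.05347445] [-1.25025189  0.15657597 -0.55681789] (array([12962, 22673,  5225,     0,     0,     0,     0,     0,   186,
           0]), array([-0.01,  0.  ,  0.01,  0.02,  0.03,  0.04,  0.05,  0.06,  0.07,
        0.08,  0.09]))
```

View pics/w3.png

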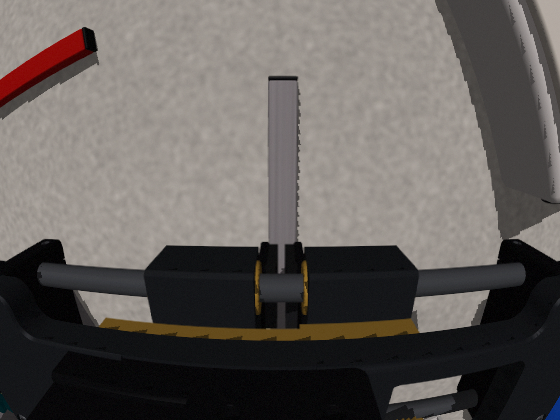

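The picture shows the bar still on the bench, with the fingers shut above it. I lifted before they had closed. Reopen and repeat with a longer wait.

Call:
move_arm(moves=[[100,0,0,0,0],[100,0,0,0,0],[100,0,0,0,0],[100,0,0,0,0],[100,0,0,0,0],[100,0,0,0,0],[100,0,0,0,0],[100,0,0,0,0]])

```text
clock: 4.17
tcp_pos: [0.513, 0.416, 0.0538]
tool_rot: [-0.7, 0.1, -0.1, 0.7]
contact_force: [0.5, -0.4, -0.5]
grip_width: 0.047
```

Call:
move_arm(moves=[[100,0,0,-0.03,0],[100,0,0,-0.045,0],[100,0,0,-0.0485,0],[100,0,0,-0.0485,0],[255,0,0,-0.0485,0],[255,0,0,-0.0485,0],[255,0,0,-0.0485,0],[255,0,0,-0.0485,0],[255,0,0,-0.0485,0],[255,0,0,-0.0485,0]])

```text
clock: 5.0
tcp_pos: [0.5131, 0.4161, 0.0056]
tool_rot: [-0.7, 0.1, -0.1, 0.7]
contact_force: [0.1, 0.3, 0.2]
grip_width: 0.021
```

Call:
move_arm(moves=[[255,0,0,0,0],[255,0,0,0,0],[255,0,0,0,0],[255,0,0,0,0],[255,0,0,0,0],[255,0,0,0,0]])

```text
clock: 5.5
tcp_pos: [0.513, 0.416, 0.0052]
tool_rot: [0.7, -0.1, 0.1, -0.7]
contact_force: [0.1, -0.9, 0.0]
grip_width: 0.0004
```

```bash
python3 - <<'E'
from h import *
w=cam('wrist'); o=w['obs']; s=cam('side')
a=w['color'][:,:,::-1]; b=cv2.resize(s['color'][270:400,110:300][:,:,::-1],None,fx=1.3,fy=1.3)
b=cv2.resize(s['color'][250:400,90:290][:,:,::-1],(240,180))
im=np.zeros((420,800,3),np.uint8); im[:,:560]=a; im[:180,560:]=b; cv2.imwrite('pics/w4.png',im); print(o['grip_width'],o['tcp_pos'],o['contact_force'],o['clock'])
E
```

```text
0.00044095346287330507 [0.51297613 0.41595699 0.00521109] [ 0.1104085  -0.88194928  0.0166448 ] 5.5
```

View pics/w4.png

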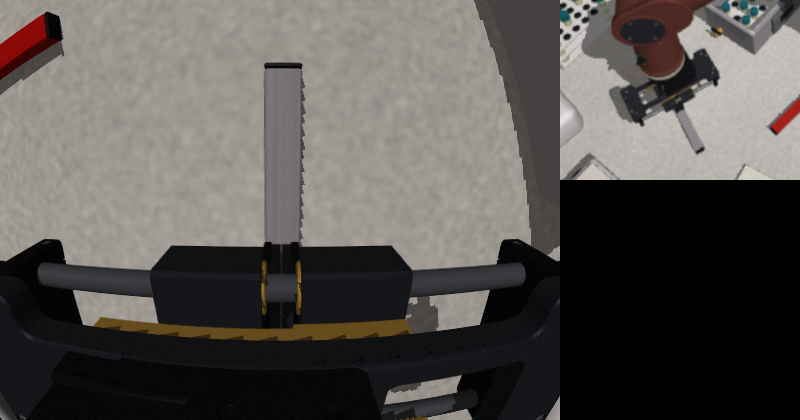

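The fingers have closed on top of the bar: at a TCP height of 5 mm they barely overlap it. Open and go lower until I feel the bench.

Call:
move_arm(moves=[[100,0,0,0,0],[100,0,0,0,0],[100,0,0,0,0],[100,0,0,0,0],[100,0,0,0,0],[100,0,0,0,0],[100,0,0,0,0],[100,0,0,-0.002,0],[100,0,0,-0.004,0],[100,0,0,-0.004,0]])

```text
clock: 6.43
tcp_pos: [0.5127, 0.4157, 0.0006]
tool_rot: [0.7, -0.1, 0.099, -0.7]
contact_force: [0.2, -0.3, -1.1]
grip_width: 0.0514
```

Call:
move_arm(moves=[[100,0,0,-0.0015,0],[100,0,0,-0.0015,0],[100,0,0,-0.0015,0]])

```text
clock: 6.68
tcp_pos: [0.5129, 0.416, -0.0004]
tool_rot: [0.7, -0.1, 0.1, -0.7]
contact_force: [-0.1, 0.5, -0.0]
grip_width: 0.0531
```

Call:
move_arm(moves=[[100,0,0,-0.001,0],[100,0,0,-0.002,0],[100,0,0,-0.002,0],[100,0,0,-0.002,0]])

```text
clock: 7.02
tcp_pos: [0.5129, 0.4159, -0.0023]
tool_rot: [0.7, -0.1, 0.1, -0.7]
contact_force: [0.1, -0.4, 0.0]
grip_width: 0.0529
```

Call:
move_arm(moves=[[100,0,0,-0.001,0],[100,0,0,-0.002,0],[100,0,0,-0.003,0],[100,0,0,-0.003,0]])

```text
clock: 7.35
tcp_pos: [0.5128, 0.4159, -0.0056]
tool_rot: [0.7, -0.1, 0.1, -0.7]
contact_force: [-0.5, -0.7, 0.4]
grip_width: 0.0525
```

Call:
move_arm(moves=[[255,0,0,0,0],[255,0,0,0,0],[255,0,0,0,0],[255,0,0,0,0],[255,0,0,0,0]], force=15)

```text
clock: 7.77
tcp_pos: [0.513, 0.416, -0.0052]
tool_rot: [-0.7, 0.1, -0.1, 0.7]
contact_force: [-0.7, 0.3, 1.0]
grip_width: 0.0273
```

Call:
move_arm(moves=[[255,0,0,0,0],[255,0,0,0,0],[255,0,0,0,0],[255,0,0,0,0]])

```text
clock: 8.1
tcp_pos: [0.5133, 0.4163, -0.0047]
tool_rot: [-0.7, 0.099, -0.1, 0.7]
contact_force: [0.3, -1.0, 4.7]
grip_width: 0.0034
```

Call:
move_arm(moves=[[100,0,0,0.03,0],[100,0,0,0.06,0],[100,0,0,0.06,0],[100,0,0,0.06,0],[100,0,0,0.06,0],[100,0,0,0.06,0],[100,0,0,0.06,0],[100,0,0,0.06,0]])

```text
clock: 8.77
tcp_pos: [0.5125, 0.4155, 0.0537]
tool_rot: [0.701, -0.1, 0.099, -0.7]
contact_force: [-0.3, -0.2, -0.6]
grip_width: 0.0479
```

```bash
python3 - <<'E'
from h import *
print(manip.get_obs()['tcp_pos'],manip.get_obs()['grip_width'])
ims=[]
for n in('scene','side','wrist'):
    c=cam(n); T=c['obs']; Rm=R.from_quat(T['tool_rot']).as_matrix()
    P=cloud(c); Q=(P-T['tcp_pos'])@Rm
    k=(abs(Q[...,0])<.025)&(abs(Q[...,2])<.07)&(Q[...,1]<.035)&(Q[...,1]>-.08)&(c['range_z']>0)
    h,e=np.histogram(Q[k][:,1],bins=np.arange(-.08,.04,.006)); print(n,list(zip(e.round(3),h)))
    for s in(1,-1):
        kk=k&(Q[...,2]*s>0); print(s,Q[kk][:,1].max() if kk.any() else None)
    if n!='wrist':
        v,u=np.argwhere(k).mean(0).astype(int) if k.any() else (200,280)
        v=np.clip(v,60,360);u=np.clip(u,70,490);ims.append(cv2.resize(c['color'][v-60:v+60,u-70:u+70][:,:,::-1],(400,343)))
cv2.imwrite('pics/f1.png',np.hstack(ims))
E
```

```text
[0.51250008 0.41552405 0.05368142] 0.04786990147524021
scene [(np.float64(-0.08), np.int64(11)), (np.float64(-0.074), np.int64(18)), (np.float64(-0.068), np.int64(23)), (np.float64(-0.062), np.int64(16)), (np.float64(-0.056), np.int64(19)), (np.float64(-0.05), np.int64(17)), (np.float64(-0.044), np.int64(12)), (np.float64(-0.038), np.int64(21)), (np.float64(-0.032), np.int64(16)), (np.float64(-0.026), np.int64(14)), (np.float64(-0.02), np.int64(1)), (np.float64(-0.014), np.int64(0)), (np.float64(-0.008), np.int64(0)), (np.float64(-0.002), np.int64(0)), (np.float64(0.004), np.int64(0)), (np.float64(0.01), np.int64(0)), (np.float64(0.016), np.int64(0)), (np.float64(0.022), np.int64(0)), (np.float64(0.028), np.int64(1))]
1 0.03470930933218576
-1 0.03497337324343611
side [(np.float64(-0.08), np.int64(1)), (np.float64(-0.074), np.int64(8)), (np.float64(-0.068), np.int64(4)), (np.float64(-0.062), np.int64(6)), (np.float64(-0.056), np.int64(4)), (np.float64(-0.05), np.int64(12)), (np.float64(-0.044), np.int64(8)), (np.float64(-0.038), np.int64(10)), (np.float64(-0.032), np.int64(9)), (np.fl
[... 413 characters left out ...]
nt64(212)), (np.float64(-0.074), np.int64(756)), (np.float64(-0.068), np.int64(122)), (np.float64(-0.062), np.int64(147)), (np.float64(-0.056), np.int64(258)), (np.float64(-0.05), np.int64(284)), (np.float64(-0.044), np.int64(270)), (np.float64(-0.038), np.int64(252)), (np.float64(-0.032), np.int64(231)), (np.float64(-0.026), np.int64(221)), (np.float64(-0.02), np.int64(1)), (np.float64(-0.014), np.int64(0)), (np.float64(-0.008), np.int64(0)), (np.float64(-0.002), np.int64(0)), (np.float64(0.004), np.int64(0)), (np.float64(0.01), np.int64(0)), (np.float64(0.016), np.int64(0)), (np.float64(0.022), np.int64(0)), (np.float64(0.028), np.int64(0))]
1 -0.020450059034408007
-1 -0.019745512162895648
```

View pics/f1.png

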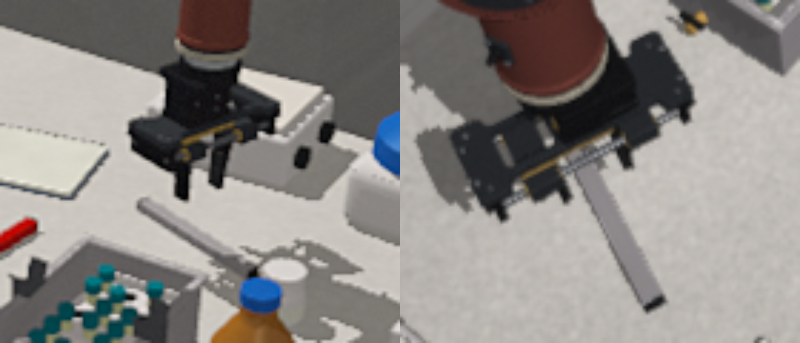

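All three views agree that the fingertips end 20 mm behind the reported TCP, so the tool is effectively 20 mm shorter than documented. I'll allow for that from here: tips at about 3 mm means a TCP at about -17 mm.

Call:
move_arm(moves=[[100,0,0,-0.03,0],[100,0,0,-0.05,0],[100,0,0,-0.06,0],[100,0,0,-0.066,0],[100,0,0,-0.069,0],[100,0,0,-0.07,0],[100,0,0,-0.07,0]], force=45)

```text
clock: 9.5
tcp_pos: [0.5134, 0.4165, -0.0145]
tool_rot: [-0.7, 0.099, -0.1, 0.7]
contact_force: [-0.5, 0.6, -0.6]
grip_width: 0.0528
```

Call:
move_arm(moves=[[255,0,0,0,0],[255,0,0,0,0],[255,0,0,0,0],[255,0,0,0,0],[255,0,0,0,0],[255,0,0,0,0],[255,0,0,0,0],[255,0,0,0,0],[255,0,0,0,0]])

```text
clock: 10.25
tcp_pos: [0.513, 0.416, -0.0152]
tool_rot: [-0.7, 0.1, -0.1, 0.7]
contact_force: [0.2, -0.6, 2.2]
grip_width: 0.0194
```

Call:
move_arm(moves=[[255,0,0,0.03,0],[255,0,0,0.07,0],[255,0,0,0.11,0],[255,0,0,0.15,0],[255,0,0,0.17,0],[255,0.005,-0.03,0.17,3],[255,0.015,-0.065,0.17,7],[255,0.025,-0.1,0.17,10],[255,0.03,-0.135,0.17,13],[255,0.035,-0.17,0.17,16]])

```text
clock: 11.08
tcp_pos: [0.5478, 0.2439, 0.1541]
tool_rot: [0.707, -0.001, 0.0, -0.707]
contact_force: [1.0, -0.7, -2.6]
grip_width: 0.0197
```

Call:
move_arm(moves=[[255,0.005,-0.035,0,2],[255,0.01,-0.07,0,4],[255,0.015,-0.1,0,5.6],[255,0.02,-0.13,0,5.6],[255,0.025,-0.15,0,5.6],[255,0.029,-0.16,0,5.6],[255,0.029,-0.16,0,5.6],[255,0.029,-0.16,0,5.6],[255,0.029,-0.16,0,5.6]])

```text
clock: 11.83
tcp_pos: [0.5765, 0.0883, 0.1545]
tool_rot: [-0.706, -0.034, 0.034, 0.707]
contact_force: [0.1, 0.3, -2.6]
grip_width: 0.0196
```

```bash
python3 - <<'E'
from h import *
o=manip.get_obs();m=R.from_quat(o['tool_rot']).as_matrix();print(o['tcp_pos'],np.degrees(np.arctan2(m[1,2],m[0,2])),o['contact_force'],o['grip_width'])
for n in('side','scene','wrist'):
    c=cam(n,n+'5.png'); P=cloud(c); z=P[...,2]; Q=(P-o['tcp_pos'])@m
    k=(abs(Q[...,0])<.13)&(abs(Q[...,2])<.022)&(Q[...,1]<.012)&(Q[...,1]>-.045)&((abs(Q[...,0])>.03))
    w=Q[k]; 
    if k.sum()>20:
        t=w[:,1]<np.percentile(w[:,1],20)+.006
        print(n,k.sum(),'tool x',w[:,0].min(),w[:,0].max(),'y(top,bot)',w[:,1].min(),w[:,1].max(),'z',w[:,2].min(),w[:,2].max(),'rect',cv2.minAreaRect(P[k][t][:,:2].astype(np.float32)))
    s=(z>.108)&(z<.129)&(P[...,0]>.47)&(P[...,0]<.70)&(P[...,1]>.04)&(P[...,1]<.13)
    nl,l,st,cc=cv2.connectedComponentsWithStats(s.astype(np.uint8),connectivity=8)
    for i in range(1,nl):
        if st[i,4]>12: print('lug',st[i,4],P[l==i].mean(0).round(4),P[l==i].min(0).round(3),P[l==i].max(0).round(3))
E
```

```text
[0.57646995 0.08829349 0.15453285] 95.53651979482717 [ 0.06663926  0.33831154 -2.55684376] 0.019566047092552278
side 247 tool x -0.10762667893010748 0.10817882697049404 y(top,bot) -0.036673825054957164 -0.014694876166841876 z -0.009928483331385848 0.013672746647537416 rect ((0.5767029523849487, 0.08967113494873047), (0.2158227264881134, 0.023506399244070053), 4.87211275100708)
lug 22 [0.6444 0.1117 0.1189] [0.634 0.107 0.108] [0.656 0.117 0.129]
lug 39 [0.5011 0.0642 0.1168] [0.491 0.056 0.108] [0.513 0.077 0.127]
lug 23 [0.4984 0.0972 0.1186] [0.487 0.091 0.108] [0.509 0.102 0.128]
scene 336 tool x -0.10515936330074079 0.11208441794819433 y(top,bot) -0.0346188609770891 -0.013140876347746529 z -0.014191935794237217 0.012367971976545936 rect ((0.5800175070762634, 0.0877169519662857), (0.2172527313232422, 0.026544123888015747), 5.506931781768799)
lug 43 [0.5019 0.0971 0.1182] [0.488 0.089 0.109] [0.514 0.105 0.128]
lug 28 [0.5062 0.06   0.1181] [0.494 0.054 0.108] [0.517 0.066 0.129]
lug 48 [0.6504 0.1104 0.1183] [0.639 0.104 0.108] [0.662 0.117 0.126]
lug 31 [0.6544 0.0749 0.1182] [0.643 0.069 0.108] [0.665 0.098 0.129]
wrist 7132 tool x -0.10764918878776894 0.03698095144644939 y(top,bot) -0.033319588612579235 -0.023682060032034588 z -0.009939577565032137 0.010547958374114956 rect ((0.5413035154342651, 0.08502604812383652), (0.14467115700244904, 0.02022978663444519), 5.324452877044678)
lug 577 [0.5011 0.0596 0.1223] [0.489 0.053 0.108] [0.512 0.066 0.128]
lug 391 [0.4971 0.0987 0.1243] [0.486 0.094 0.119] [0.508 0.103 0.128]
lug 40 [0.6531 0.0787 0.1155] [0.641 0.078 0.111] [0.661 0.08  0.119]
lug 101 [0.6453 0.1111 0.1219] [0.635 0.109 0.116] [0.656 0.114 0.125]
```

View pics/wrist5.png

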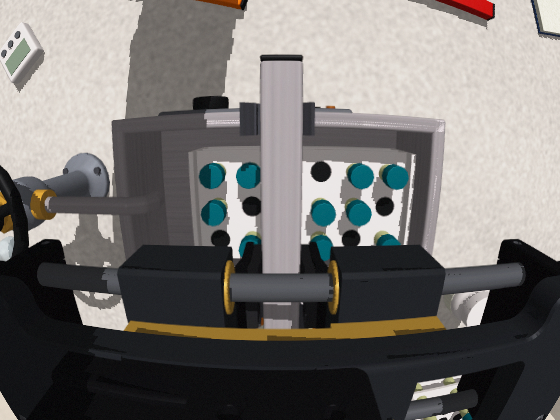

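Call:
move_arm(moves=[[255,0,-0.0015,-0.015,0],[255,0,-0.0015,-0.03,0],[255,0,-0.0015,-0.045,0],[255,0,-0.0015,-0.05,0],[255,0,-0.0015,-0.055,0],[255,0,-0.0015,-0.058,0],[255,0,-0.0015,-0.06,0],[255,0,-0.0015,-0.06,0]])

```text
clock: 12.65
tcp_pos: [0.5771, 0.0847, 0.095]
tool_rot: [-0.706, -0.033, 0.033, 0.706]
contact_force: [-0.4, -0.9, -2.6]
grip_width: 0.0195
```

Call:
move_arm(moves=[[255,0,0,-0.001,0],[255,0,0,-0.002,0],[255,0,0,-0.003,0],[255,0,0,-0.004,0],[255,0,0,-0.004,0]])

```text
clock: 13.07
tcp_pos: [0.5769, 0.0845, 0.0906]
tool_rot: [0.706, 0.033, -0.033, -0.706]
contact_force: [0.6, -0.6, -2.7]
grip_width: 0.0192
```

Call:
move_arm(moves=[[255,0,0.0015,-0.001,0],[255,0,0.0015,-0.002,0],[255,0,0.0015,-0.003,0],[255,0,0.0015,-0.003,0]])

```text
clock: 13.4
tcp_pos: [0.5771, 0.0864, 0.0888]
tool_rot: [-0.706, -0.034, 0.033, 0.706]
contact_force: [-4.5, 1.1, 6.7]
grip_width: 0.0197
```

Call:
move_arm(moves=[[255,0,0,-0.001,0],[255,0,0,-0.002,0],[255,0,0,-0.003,0],[255,0,0,-0.003,0]])

```text
clock: 13.73
tcp_pos: [0.5772, 0.0863, 0.0886]
tool_rot: [0.706, 0.034, -0.033, -0.706]
contact_force: [-16.2, -2.1, 31.7]
grip_width: 0.0194
```

The bar seats at TCP z 0.0888 m against an expected 0.089. Relieve the push, release, rise and check.

Call:
move_arm(moves=[[255,0,0,0.003,0],[255,0,0,0.0045,0],[90,0,0,0.0045,0],[90,0,0,0.0045,0],[90,0,0,0.0045,0],[90,0,0,0.0045,0],[90,0,0,0.0045,0],[90,0,0,0.0045,0],[90,0,0,0.0045,0],[90,0,0,0.0045,0]])

```text
clock: 14.57
tcp_pos: [0.577, 0.086, 0.0892]
tool_rot: [0.706, 0.033, -0.033, -0.706]
contact_force: [0.2, 0.3, 0.4]
grip_width: 0.0553
```

Call:
move_arm(moves=[[60,0,0,0.03,0],[60,0,0,0.07,0],[60,0,0,0.11,0],[60,-0.02,0.02,0.15,0],[60,-0.05,0.02,0.16,0],[60,-0.08,0,0.16,0],[60,-0.08,0,0.16,0]])

```text
clock: 15.15
tcp_pos: [0.4936, 0.0841, 0.2508]
tool_rot: [0.707, 0.034, -0.033, -0.706]
contact_force: [2.3, -0.4, -0.2]
grip_width: 0.0666
```

```bash
python3 - <<'E'
from h import *
print(manip.get_obs()['tcp_pos'],manip.get_obs()['grip_width'])
ims=[]
for n in('side','scene'):
    c=cam(n); P=cloud(c); z=P[...,2]; C=c['color']
    ex=np.array([np.cos(.0925),np.sin(.0925)]); d=P[...,:2]-[.577,.0865]; X=d@ex; Y=d@[-ex[1],ex[0]]
    k=(abs(Y)<.012)&(abs(X)<.125)&(z>.09)&(z<.14)
    for s in(-1,1):
        kk=k&(X*s>.03); print(n,s,'top z',np.percentile(z[kk],[20,50,90]).round(4),'Xext',abs(X[kk]).max(),'Y',Y[kk].mean())
    r,cc=np.argwhere(k).mean(0).astype(int); ims.append(cv2.resize(C[r-50:r+50,cc-58:cc+58][:,:,::-1],(400,345),interpolation=cv2.INTER_CUBIC))
    m=(abs(P[...,0]-.58)<.12)&(abs(P[...,1]+.145)<.12)&(C.max(2)<80)
    k=m&(z>.160)&(z<.176); nl,l,s,_=cv2.connectedComponentsWithStats(k.astype(np.uint8),connectivity=8); i=1+s[1:,4].argmax()
    print('wheel',s[i],cv2.minEnclosingCircle(P[l==i][:,:2].astype(np.float32)))
    k=m&(z>.183)&(z<.235); nl,l,s,_=cv2.connectedComponentsWithStats(k.astype(np.uint8),connectivity=8); i=1+s[1:,4].argmax()
    w=P[l==i]; v=c['c2w'][:2,3]-w.mean(0)[:2]; v/=np.linalg.norm(v); print('handle axis',w.mean(0)[:2]-v*.008,w.min(0),w.max(0))
    # spout direction
    k=(z>.108)&(z<.125)&(P[...,1]>-.12)&(P[...,1]<-.0)&(abs(P[...,0]-.585)<.03); print('spout',[(y.round(2),P[k&(abs(P[...,1]-y)<.01)][:,0].mean().round(4)) for y in np.arange(-.11,0,.02) if (k&(abs(P[...,1]-y)<.01)).any()])
cv2.imwrite('pics/chk.png',np.hstack(ims))
E
```

```text
[0.49360658 0.08408666 0.25082979] 0.06658524416871917
side -1 top z [0.1151 0.1191 0.1224] Xext 0.10784453640279204 Y 0.0028436860733715074
side 1 top z [0.1155 0.1189 0.1223] Xext 0.11159672483696793 Y 0.0028034731328325005
wheel [299 166  26  24 194] ((0.5767741203308105, -0.14344102144241333), 0.05131715163588524)
handle axis [ 0.5527246  -0.17962117] [ 0.5403437  -0.18350288  0.18369935] [ 0.55772279 -0.16693686  0.23052187]
spout [(np.float64(-0.11), np.float64(0.5747)), (np.float64(-0.09), np.float64(0.5742)), (np.float64(-0.07), np.float64(0.5721)), (np.float64(-0.05), np.float64(0.5704)), (np.float64(-0.03), np.float64(0.5695)), (np.float64(-0.01), np.float64(0.5692))]
scene -1 top z [0.1105 0.1184 0.1206] Xext 0.10449901510254117 Y -0.0031088507473910564
scene 1 top z [0.1097 0.1184 0.1214] Xext 0.11211815106055702 Y -0.0030759780731895257
wheel [237 218  39  23 414] ((0.5814931392669678, -0.14338743686676025), 0.054593268781900406)
handle axis [ 0.55187171 -0.17724582] [ 0.5452571  -0.18881316  0.18355928] [ 0.56527038 -0.17319914  0.23004939]
spout [(np.float64(-0.11), np.float64(0.5926)), (np.float64(-0.09), np.float64(0.5778)), (np.float64(-0.07), np.float64(0.5781)), (np.float64(-0.05), np.float64(0.5787)), (np.float64(-0.03), np.float64(0.5773)), (np.float64(-0.01), np.float64(0.577))]
```

View pics/chk.png

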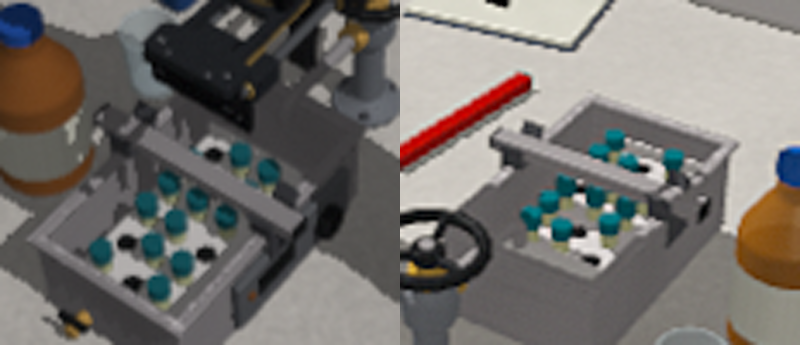

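The bar lies in both saddles (its top is at 119 mm at both ends, as it should be). Now the valve: a closer numeric look with the wrist camera from above.

Call:
move_arm(moves=[[60,0.02,-0.03,0.02,0],[60,0.04,-0.06,0.04,0],[60,0.06,-0.09,0.06,0],[60,0.08,-0.12,0.08,0],[60,0.1,-0.15,0.1,0],[60,0.12,-0.18,0.1,0],[60,0.135,-0.21,0.1,0],[60,0.146,-0.229,0.1,0],[60,0.146,-0.229,0.1,0],[60,0.146,-0.229,0.1,0]])

```text
clock: 16.08
tcp_pos: [0.6438, -0.1442, 0.3474]
tool_rot: [-0.706, -0.032, 0.033, 0.706]
contact_force: [1.1, 1.1, -0.2]
grip_width: 0.066
```

```bash
python3 - <<'E'
from h import *
from scipy.optimize import least_squares
c=cam('wrist','w6.png'); o=c['obs']; print(o['tcp_pos'],o['qvel'].round(3))
P=cloud(c); z=P[...,2]; C=c['color']
m=(abs(P[...,0]-.58)<.1)&(abs(P[...,1]+.145)<.1)
h=m&(z>.215)&(z<.24); v,u=np.nonzero(h); print('handle top',h.sum(),P[h].mean(0),P[h].min(0),P[h].max(0),u.mean(),v.mean())
k=m&(z>.16)&(z<.178)&(C.max(2)<90)
q=P[k][:,:2]; r=np.hypot(*(q-[.58,-.1445]).T); q=q[(r>.035)&(r<.058)]
print('enc',cv2.minEnclosingCircle(q.astype(np.float32)))
e=[]; cc=np.array(cv2.minEnclosingCircle(q.astype(np.float32))[0]); a=np.degrees(np.arctan2(*(q-cc).T[::-1])); r=np.hypot(*(q-cc).T)
for t in range(-180,180,6):
    s=(a>=t)&(a<t+6)
    if s.sum()>3: e.append(q[s][r[s].argmax()])
e=np.array(e); f=least_squares(lambda p:np.hypot(*(e-p[:2]).T)-p[2],[*cc,.051],loss='soft_l1',f_scale=.001); print('fit',f.x,len(e))
hm=P[h].mean(0)[:2]; print('rel',hm-f.x[:2],np.hypot(*(hm-f.x[:2])),np.degrees(np.arctan2(*(hm-f.x[:2])[::-1])))
k=(z>.108)&(z<.126)&(P[...,1]>-.1)&(P[...,1]<-.015)&(abs(P[...,0]-.58)<.03)
q=P[k][:,:2]; print('spout',k.sum(),q.mean(0),np.degrees(np.polyfit(q[:,1],q[:,0],1)[0]) if len(q)>9 else 0)
E
```

```text
[ 0.64378785 -0.14424696  0.34736292] [-0.024 -0.037 -0.032  0.022 -0.01   0.002 -0.008]
handle top 323 [ 0.55058378 -0.17804079  0.2249285 ] [ 0.54087703 -0.18848588  0.21716875] [ 0.55949381 -0.16924338  0.22884864] 253.44272445820434 101.49226006191951
enc ((0.5788357853889465, -0.14331984519958496), 0.050840236246585846)
fit [ 0.5790568  -0.14362125  0.04976509] 60
rel [-0.02847302 -0.03441954] 0.04467010073724574 -129.59871350619733
spout 568 [ 0.57201139 -0.05231274] -4.3585472652888555
```

Call:
move_arm(moves=[[60,-0.03,-0.011,-0.03,0],[60,-0.06,-0.022,-0.06,0],[60,-0.0915,-0.034,-0.07,0],[60,-0.0915,-0.034,-0.075,0],[60,-0.0915,-0.034,-0.075,0],[60,-0.0915,-0.034,-0.075,0]])

```text
clock: 16.63
tcp_pos: [0.5521, -0.1756, 0.2752]
tool_rot: [-0.706, -0.034, 0.033, 0.706]
contact_force: [0.7, 0.2, 0.8]
grip_width: 0.0666
```

Call:
move_arm(moves=[[60,-0.001,-0.002,-0.035,0],[60,-0.001,-0.002,-0.07,0],[60,-0.001,-0.002,-0.09,0],[60,-0.001,-0.002,-0.1,0],[60,-0.001,-0.002,-0.102,0],[60,-0.001,-0.002,-0.102,0],[60,-0.001,-0.002,-0.102,0]], force=25)

```text
clock: 17.22
tcp_pos: [0.552, -0.1788, 0.1742]
tool_rot: [0.707, 0.034, -0.033, -0.706]
contact_force: [-0.1, 0.6, 0.1]
grip_width: 0.0667
```

Call:
move_arm(moves=[[255,0,0,0,0],[255,0,0,0,0],[255,0,0,0,0],[255,0,0,0,0],[255,0,0,0,0],[255,0,0,0,0],[255,0,0,0,0],[255,0,0,0,0],[255,0,0,0,0],[255,0,0,0,0]])

```text
clock: 18.05
tcp_pos: [0.5504, -0.179, 0.1722]
tool_rot: [-0.706, -0.033, 0.033, 0.706]
contact_force: [0.5, 0.5, 0.1]
grip_width: 0.019
```

```bash
python3 - <<'E'
from h import *
o=manip.get_obs();print(o['tcp_pos'],o['contact_force'],o['grip_width'])
E
```

```text
[ 0.55042459 -0.17897165  0.1722131 ] [0.45670695 0.49957697 0.09753702] 0.0189731117382003
```

```bash
cat >> h.py <<'E'
def arc(a0,angs,r=.045):
    a=np.radians(angs);b=np.radians(a0); return [[float(x),float(y)] for x,y in np.c_[r*(np.cos(a)-np.cos(b)),r*(np.sin(a)-np.sin(b))].round(4)]
E
python3 - <<'E'
from h import *
print(arc(-129,[-139,-159,-179,-199,-219,-239,-259,-279,-299,-319]))
print(arc(-319,[-329,-335,-339,-342,-342]))
E
```

```text
[[-0.0056, 0.0054], [-0.0137, 0.0188], [-0.0167, 0.0342], [-0.0142, 0.0496], [-0.0067, 0.0633], [0.0051, 0.0735], [0.0197, 0.0791], [0.0354, 0.0794], [0.0501, 0.0743], [0.0623, 0.0645]]
[[0.0046, -0.0063], [0.0068, -0.0105], [0.008, -0.0134], [0.0088, -0.0156], [0.0088, -0.0156]]
```

Call:
move_arm(moves=[[255,-0.0056,0.0054,0,0],[255,-0.0137,0.0188,0,0],[255,-0.0167,0.0342,0,0],[255,-0.0142,0.0496,0,0],[255,-0.0067,0.0633,0,0],[255,0.0051,0.0735,0,0],[255,0.0197,0.0791,0,0],[255,0.0354,0.0794,0,0],[255,0.0501,0.0743,0,0],[255,0.0623,0.0645,0,0]])

```text
clock: 18.88
tcp_pos: [0.6125, -0.1137, 0.1722]
tool_rot: [-0.706, -0.033, 0.035, 0.706]
contact_force: [-8.7, -2.0, 5.0]
grip_width: 0.0192
```

Call:
move_arm(moves=[[255,0.0046,-0.0063,0,0],[255,0.0068,-0.0105,0,0],[255,0.008,-0.0134,0,0],[255,0.0088,-0.0156,0,0],[255,0.0088,-0.0156,0,0]])

```text
clock: 19.3
tcp_pos: [0.6217, -0.1298, 0.1723]
tool_rot: [-0.706, -0.034, 0.033, 0.706]
contact_force: [1.0, 1.8, -0.4]
grip_width: 0.0193
```

```bash
python3 - <<'E'
from h import *
def st():
    o=manip.get_obs(); d=o['tcp_pos'][:2]-[.579,-.1435]; print(o['clock'],o['tcp_pos'],o['contact_force'],o['torque'],o['grip_width'],'r',np.hypot(*d),'a',np.degrees(np.arctan2(d[1],d[0])))
st()
print(arc(-342,[-345,-348,-351,-353,-353]))
E
```

```text
19.3 [ 0.62173898 -0.12977606  0.17227389] [ 0.95953457  1.81436606 -0.43748354] [ 0.36736909 -0.2390877   0.01622146] 0.019273338258474274 r 0.04488838714628227 a 17.802376283093814
[[0.0007, -0.0023], [0.0012, -0.0045], [0.0016, -0.0069], [0.0019, -0.0084], [0.0019, -0.0084]]
```

Call:
move_arm(moves=[[255,0.0007,-0.0023,0,0],[255,0.0012,-0.0045,0,0],[255,0.0016,-0.0069,0,0],[255,0.0019,-0.0084,0,0],[255,0.0019,-0.0084,0,0]])

```text
clock: 19.72
tcp_pos: [0.6238, -0.139, 0.1723]
tool_rot: [0.706, 0.033, -0.033, -0.706]
contact_force: [2.5, 1.4, -2.1]
grip_width: 0.0191
```

Call:
move_arm(moves=[[255,0,-0.0015,0,0],[255,0,-0.003,0,0],[255,0,-0.0045,0,0],[255,0,-0.0045,0,0]])

```text
clock: 20.05
tcp_pos: [0.624, -0.1412, 0.1723]
tool_rot: [-0.706, -0.034, 0.034, 0.707]
contact_force: [3.3, 7.8, -0.9]
grip_width: 0.0194
```

Call:
move_arm(moves=[[255,0,-0.0015,0,0],[255,0,-0.003,0,0],[255,0,-0.003,0,0]])

```text
clock: 20.3
tcp_pos: [0.624, -0.1413, 0.1723]
tool_rot: [-0.704, -0.035, 0.035, 0.708]
contact_force: [1.7, 14.7, 0.1]
grip_width: 0.0194
```

Call:
move_arm(moves=[[255,0,-0.0015,0,0],[255,0,-0.003,0,0],[255,0,-0.003,0,0],[255,0,-0.003,0,0]])

```text
clock: 20.63
tcp_pos: [0.624, -0.1415, 0.1722]
tool_rot: [-0.703, -0.035, 0.036, 0.709]
contact_force: [-0.9, 19.7, 2.1]
grip_width: 0.0188
```

```bash
python3 - <<'E'
from h import *
o=manip.get_obs(); print(o['tcp_pos'],o['contact_force'],o['grip_width'],R.from_quat(o['tool_rot']).as_matrix().round(3))
S=[-15,-45,-75] 
A=lambda a0,n,s:[a0+s*i for i in range(1,n+1)]
for a in(2.8,202.8,402.8,602.8): print(arc(a,A(a,10,20)))
E
```

```text
[ 0.62400603 -0.14152517  0.17224645] [-0.8894     19.6859813   2.09112143] 0.018785560611515394 [[ 0.995 -0.    -0.1  ]
 [ 0.1    0.008  0.995]
 [ 0.    -1.     0.008]]
[[-0.0035, 0.0152], [-0.0119, 0.0284], [-0.0244, 0.0378], [-0.0393, 0.0424], [-0.0549, 0.0417], [-0.0693, 0.0356], [-0.0808, 0.025], [-0.0879, 0.0111], [-0.0899, -0.0044], [-0.0864, -0.0196]]
[[0.0085, -0.0131], [0.0209, -0.0226], [0.0358, -0.0272], [0.0515, -0.0264], [0.0659, -0.0204], [0.0773, -0.0098], [0.0845, 0.0041], [0.0864, 0.0196], [0.083, 0.0349], [0.0745, 0.048]]
[[-0.0124, 0.0094], [-0.0274, 0.0141], [-0.043, 0.0133], [-0.0574, 0.0073], [-0.0689, -0.0034], [-0.076, -0.0173], [-0.078, -0.0328], [-0.0745, -0.048], [-0.066, -0.0611], [-0.0536, -0.0706]]
[[0.0149, -0.0046], [0.0305, -0.0039], [0.0449, 0.0022], [0.0564, 0.0128], [0.0636, 0.0267], [0.0655, 0.0422], [0.0621, 0.0575], [0.0536, 0.0706], [0.0411, 0.08], [0.0262, 0.0847]]
```

Firm stop: the force rises to 20 N with no motion, at TCP y = -0.1413 m and a handle angle of about 2.8° (the spout direction predicted 4.4°). Unload, then back off 720°.

Call:
move_arm(moves=[[255,0,0.003,0,0],[255,0,0.006,0,0],[255,0,0.008,0,0],[255,0,0.008,0,0],[255,0,0.008,0,0]])

```text
clock: 21.05
tcp_pos: [0.6239, -0.1411, 0.1723]
tool_rot: [0.706, 0.034, -0.033, -0.706]
contact_force: [5.1, 2.5, -2.0]
grip_width: 0.019
```

Call:
move_arm(moves=[[255,-0.0035,0.0152,0,0],[255,-0.0119,0.0284,0,0],[255,-0.0244,0.0378,0,0],[255,-0.0393,0.0424,0,0],[255,-0.0549,0.0417,0,0],[255,-0.0693,0.0356,0,0],[255,-0.0808,0.025,0,0],[255,-0.0879,0.0111,0,0],[255,-0.0899,-0.0044,0,0],[255,-0.0864,-0.0196,0,0]])

```text
clock: 21.88
tcp_pos: [0.5369, -0.1608, 0.1722]
tool_rot: [-0.706, -0.034, 0.033, 0.707]
contact_force: [10.7, 8.7, -4.1]
grip_width: 0.0192
```

Call:
move_arm(moves=[[255,0.0085,-0.0131,0,0],[255,0.0209,-0.0226,0,0],[255,0.0358,-0.0272,0,0],[255,0.0515,-0.0264,0,0],[255,0.0659,-0.0204,0,0],[255,0.0773,-0.0098,0,0],[255,0.0845,0.0041,0,0],[255,0.0864,0.0196,0,0],[255,0.083,0.0349,0,0],[255,0.0745,0.048,0,0]])

```text
clock: 22.72
tcp_pos: [0.6123, -0.1138, 0.1722]
tool_rot: [0.707, 0.033, -0.032, -0.706]
contact_force: [-0.8, -4.3, 0.3]
grip_width: 0.019
```

```bash
python3 - <<'E'
from h import *
o=manip.get_obs(); d=o['tcp_pos'][:2]-[.579,-.1435]; print(o['clock'],o['tcp_pos'],o['contact_force'],o['torque'],o['grip_width'],'r',np.hypot(*d),'a',np.degrees(np.arctan2(d[1],d[0])))
print(arc(602.8,[622.8,642.8,662.8,682.8,697,708,714,718]))
E
```

```text
22.7167 [ 0.61234923 -0.11376452  0.17222996] [-0.8030024  -4.32777838  0.25520407] [-1.2286324   0.15427505 -0.02432477] 0.018962436809741343 r 0.04468075470973894 a 41.72144795292643
[[0.0149, -0.0046], [0.0305, -0.0039], [0.0449, 0.0022], [0.0564, 0.0128], [0.062, 0.0224], [0.0646, 0.0307], [0.0653, 0.0353], [0.0655, 0.0385]]
```

Call:
move_arm(moves=[[255,-0.0124,0.0094,0,0],[255,-0.0274,0.0141,0,0],[255,-0.043,0.0133,0,0],[255,-0.0574,0.0073,0,0],[255,-0.0689,-0.0034,0,0],[255,-0.076,-0.0173,0,0],[255,-0.078,-0.0328,0,0],[255,-0.0745,-0.048,0,0],[255,-0.066,-0.0611,0,0],[255,-0.0536,-0.0706,0,0]])

```text
clock: 23.55
tcp_pos: [0.5569, -0.1837, 0.1722]
tool_rot: [-0.706, -0.032, 0.034, 0.707]
contact_force: [-0.6, 8.0, 1.4]
grip_width: 0.0193
```

Call:
move_arm(moves=[[255,0.0149,-0.0046,0,0],[255,0.0305,-0.0039,0,0],[255,0.0449,0.0022,0,0],[255,0.0564,0.0128,0,0],[255,0.062,0.0224,0,0],[255,0.0646,0.0307,0,0],[255,0.0653,0.0353,0,0],[255,0.0655,0.0385,0,0],[255,0.0655,0.0385,0,0],[255,0.0655,0.0385,0,0]])

```text
clock: 24.38
tcp_pos: [0.624, -0.1434, 0.1723]
tool_rot: [-0.706, -0.034, 0.033, 0.707]
contact_force: [6.1, -0.1, -1.3]
grip_width: 0.0192
```

```bash
python3 - <<'E'
from h import *
o=manip.get_obs(); d=o['tcp_pos'][:2]-[.579,-.1435]; print(o['clock'],o['tcp_pos'],o['contact_force'],o['grip_width'],'r',np.hypot(*d),'a',np.degrees(np.arctan2(d[1],d[0])))
E
```

```text
24.3833 [ 0.62401323 -0.14339403  0.17234157] [ 6.14367709 -0.05455048 -1.26883637] 0.019154710220888813 r 0.04501335868270454 a 0.1348814480868826
```

Call:
move_arm(moves=[[255,-0.0003,0.0012,0,0],[255,-0.0003,0.0023,0,0],[255,-0.0003,0.0023,0,0],[255,-0.0003,0.0023,0,0],[255,-0.0003,0.0023,0,0]])

```text
clock: 24.8
tcp_pos: [0.6239, -0.142, 0.1724]
tool_rot: [-0.706, -0.034, 0.033, 0.706]
contact_force: [7.5, -1.7, -3.2]
grip_width: 0.0195
```

```bash
python3 - <<'E'
from h import *
o=manip.get_obs(); print(o['tcp_pos'],o['contact_force'],o['grip_width'],R.from_quat(o['tool_rot']).as_matrix().round(3))
ims=[]
for n in('side','scene'):
    c=cam(n); P=cloud(c); z=P[...,2]
    ex=np.array([np.cos(.0925),np.sin(.0925)]); d=P[...,:2]-[.577,.0865]; X=d@ex; Y=d@[-ex[1],ex[0]]
    k=(abs(Y)<.012)&(abs(X)<.125)&(z>.09)&(z<.14)
    print(n,[np.percentile(z[k&(X*s>.03)],50).round(4) for s in(-1,1) if (k&(X*s>.03)).any()])
    ims.append(cv2.resize(c['color'][130:330,150:400][:,:,::-1],(400,320),interpolation=cv2.INTER_CUBIC))
cv2.imwrite('pics/fin.png',np.hstack(ims))
E
```

```text
[ 0.62392839 -0.14196431  0.17236514] [ 7.50955581 -1.65485744 -3.1697806 ] 0.019535438064061775 [[ 0.996  0.002 -0.094]
 [ 0.094  0.     0.996]
 [ 0.002 -1.    -0.   ]]
side [np.float64(0.1191), np.float64(0.1193)]
scene [np.float64(0.1158), np.float64(0.1183)]
```

View pics/fin.png

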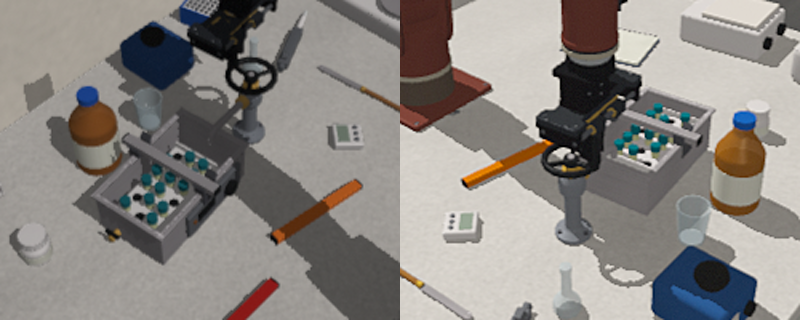

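Bar still in the saddles, everything else in place, and the handle is held. It is still 0.7 mm (about 1°) short of the stop angle, so nudge it.

Call:
move_arm(moves=[[255,-0.0002,0.0008,0,0],[255,-0.0002,0.0008,0,0],[255,-0.0002,0.0008,0,0],[255,-0.0002,0.0008,0,0]])

```text
clock: 25.23
tcp_pos: [0.6238, -0.1412, 0.1723]
tool_rot: [0.706, 0.034, -0.033, -0.706]
contact_force: [7.8, -2.1, -3.0]
grip_width: 0.0195
```

```bash
python3 -c "
from rig import manip
print(manip.sign_off(), manip.get_obs()['tcp_pos'])"
```

```text
the job is handed in; nothing more can be done
the job is handed in; nothing more can be done
```

I finished the job and handed it in at about 25 s of the 72 s allowed. The report gave no verdict.

- **Bar:** The grey bar lies in both saddles. Its top measured 118–119 mm above the bench at the ends, where 119 mm is expected. One last-check reading was lower, 116 mm at the near end in the scene view, where the gripper partly blocked the picture.
- **Valve:** I closed it clockwise to its firm stop, where the force rose to 20 N with no movement. I then backed it off two full turns.
- **Final handle position:** The handle is within about 0.2 mm (roughly 0.3°) of where it stood at the stop. The gripper still holds it, with an opening of 19.5 mm and a small leftover side force of about 8 N.
- **Other things on the bench:** None looked moved in the last picture, though it did not show all of them.

Two things disagreed with the description or my own estimates:
- **Gripper length:** The fingertips end about 20 mm short of the stated tool point. My first two tries at the bar failed, the first because I lifted before the fingers had closed and the second because of this offset. A third light close, while probing for height, touched the top of the bar. I then corrected the height.
- **Stop angle:** The stop was at about 2.8°, while the spout's direction had suggested 4.4°. I used the stop I felt.

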